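Pack the sample carrier for the cold room

ROBOT

A 7-joint arm with a two-finger parallel gripper is mounted at the origin on the work surface. World frame = base frame: x ahead of the robot, y to its left, z up, the work surface at z = 0. Lengths are in m, angles in rad, forces in N, time in s.
With the tool pointing down it reaches from about 0.4 to 0.925 m from the base axis. Payload 4.1 kg.
Tool frame: the origin (TCP) lies midway between the tips of the shut fingers; the grasp point (between the pads) lies robot.hold_point_z behind it (robot.hold_point_z is the distance from the TCP to the grasp point, in m); y points along the fingers, z is the direction in which the jaws open and shut, and the axes are right-handed (so a half turn about y gives the same grasp; the last joint's range is limited). The gripper opens to 85 mm and grips with 20 to 120 N. Pads are 22 mm wide; open, the fingers measure 114 mm over their backs; the gripper's body (76 mm by 85 mm) begins 54 mm behind the grasp point. The pads swing forward as they close: fully open they stand 13 mm farther back than shut.
Start: joints at [1.1, 0.398, 0.045, 1.537, -0.019, 1.207, -0.051], TCP at [0.236, -0.606, 0.198] pointing down, gripper open.
Joint ranges: [-2.82, 2.82], [-0.49, 2.23], [-1.37, 1.46], [0, 2.46], [-1.36, 4.5], [0.23, 2], [-2.94, 2.94]. Speed limits (rad/s): [2.57, 2.57, 3.14, 3.14, 3.14, 3.14, 3.14].

INTERFACE

Orientations are given as [roll, pitch, yaw] about the fixed x, y, z axes, in that order (R = Rz(yaw) Ry(pitch) Rx(roll)).
In Python, from plant import robot, capture, ticket gives the robot as it stands. Calls block until the motion is done:
- robot.reach(position, orientation): joint-space move of the TCP to a pose.
- robot.move_linear(position, speed=0.15, frame=None, max_force=None): straight line of the TCP; frame=None keeps the orientation; speed is the mean speed in m/s. With max_force (N) it stops when the force on the tool has changed by that much, and returns True; else False.
- robot.set_joints(angles): joint-space move.
- robot.release() and robot.close(): open the fingers fully, or close them until they stop; the grip force is fixed at half the most.
- robot.dwell(seconds).
- robot.inverse_kinematics(position, orientation): joint angles nearest the present ones, or None.
- robot.sense(): the state.
- capture(name): name is "scene" or "top" or "wrist"; returns a dict with "frame" (420x560x3 uint8, red, green, blue), "fx", "fy", "cx", "cy" (pixels), "camera_from_world" (4x4, takes a point from world to camera coordinates); the wrist camera has in their place "tool_from_camera" (4x4, takes a point from camera to tool coordinates, whose origin is the TCP and whose axes are the tool frame's). Camera axes: x right, y down, z forward; pixel columns grow to the right and rows downward; lengths in m; the calibration is good to about 2 mm. A picture is of the moment at which its call begins: read the wrist's pose just before it. There is no depth.
A pose or a line that the arm cannot do raises robot.Unreachable and nothing moves.
- ticket.sign_off(): hands the job in, once; it reports no verdict.
The state is a dict: "clock": time; "joint_pos": joint angles; "joint_vel": joint speeds; "joint_efforts": joint torques, N m; "tcp_pos": TCP position; "ee_rot": TCP orientation; "wrist_force": force on the tool from outside, world axes, zero at the start; "moment": the same for the moment, N m; "width": opening from 0.0 (shut) to 1.0 (fully open).
Only numpy, scipy, OpenCV 4.12 (cv2) and the standard library are available. Lean on these libraries where they do the work, as an engineer would, in place of code of your own. Each camera call takes 0.05 s, during which the arm holds its last target. There are 200 camera calls.

TASK

Pack the blue carrier: stack the three lidded dishes centred on its round rubber pad, large at the bottom, then medium, then small on top; after setting each one down, let go and press its lid down lightly with the fingers to feel that it lies flat, before adding the next. Stand the capped jar in the carrier's narrow bay (at any time). Set everything down gently, and leave the open dish, the open jar, the tip box and the pipette where they are.

Things in the scene. Friction and masses are not known exactly. Their poses are not given: they have to be found in the camera images.
- carrier: blue open tray, fixed, any yaw, 132 (x) x 200 (y) mm; rim and divider 22 mm high, walls and floor 4 mm thick; origin: centre of underside, z up. A divider at y = -32 mm parts the large bay (+y side, 124 x 126 mm inside) from the narrow bay (124 x 62 mm inside, centre y = -65 mm). Round black rubber pad, 70 mm diameter, in the large bay: centre x = 0, y = +34 mm, top 9 mm above the bench
- dish_large: large lidded culture dish: flat white disc with a closed flat lid, 60 mm diameter, 18 mm high, straight sides, about 50 g; loose; origin at the centre of the underside, z up; round, so its yaw means nothing
- dish_medium: medium lidded culture dish: flat white disc with a closed flat lid, 50 mm diameter, 18 mm high, straight sides, about 40 g; loose; origin at the centre of the underside, z up; round, so its yaw means nothing
- dish_small: small lidded culture dish: flat white disc with a closed flat lid, 40 mm diameter, 18 mm high, straight sides, about 30 g; loose; origin at the centre of the underside, z up; round, so its yaw means nothing
- capped_jar: amber jar with a black screw cap on: jar 42 mm diameter, cap 44 mm diameter and 15 mm high, 50 mm high in all, about 90 g; loose; origin at the centre of the underside, z up; round, so its yaw means nothing
- open_dish: look-alike to leave alone: white dish without lid, hollow, 57 mm diameter, 16 mm high; loose; origin at the centre of the underside, z up; round, so its yaw means nothing
- open_jar: look-alike to leave alone: amber jar without cap, hollow, 42 mm diameter, 40 mm high; loose; origin at the centre of the underside, z up; round, so its yaw means nothing
- tip_box: bystander to leave alone: yellow pipette-tip box, 85 (its x) x 122 (its y) mm, 45 mm high; loose, origin at the centre of the underside
- pipette: bystander to leave alone: grey and white hand pipette lying on the bench along its y axis, 256 mm long (from y = -138 to +118 mm), about 26 mm high; loose, origin on the underside
Not all that is in view belongs to the job. Leave any red look-alike of the dish_small alone. Several things look just like the carrier: the one meant starts farthest to the robot's left.

How it is judged:
By the outcome, as a careful person would: the job done as asked, in the order asked, and still so for the second after the job is handed in, with the robot touching nothing.
It also fails if it takes over 131 s, if anything falls off the work surface, if the arm or the gripper's body presses on something with over 40 N, if the wrist force passes 120 N, or if a joint passes its speed limit or range.

## Working session

There is one attempt and no reset: what is moved stays moved. The work goes in short steps, each a Python script; the robot and the scene stay as the last script left them, time stands still between calls to the robot, and variables do not carry over. Pictures are saved under pics/ and viewed, about 12 in all and at most 16, crops included, and the job is handed in when it is done.

```bash
ls; mkdir -p pics; python3 - <<'E'
from plant import robot,capture
import cv2,numpy as np
s=robot.sense();print({k:np.round(v,3) for k,v in s.items()},robot.hold_point_z)
for n in("scene","top"):
    c=capture(n);cv2.imwrite(f"pics/{n}0.png",c["frame"][:,:,::-1]);print(n,c["fx"],c["cx"],c["cy"],np.round(c["camera_from_world"],3).tolist())
E
```

```text
pics
{'clock': np.float64(0.0), 'joint_pos': array([ 1.1  ,  0.399,  0.045,  1.538, -0.019,  1.207, -0.051]), 'joint_vel': array([ 0.001, -0.   , -0.   ,  0.002,  0.001,  0.   , -0.001]), 'joint_efforts': array([-0.0000e+00, -4.7512e+01,  1.3650e+00, -2.5423e+01,  1.2000e-02,
        9.0000e-03, -0.0000e+00]), 'tcp_pos': array([ 0.236, -0.605,  0.197]), 'ee_rot': array([-1.573, -0.   , -2.77 ]), 'wrist_force': array([ 0.067,  0.861, -0.409]), 'moment': array([0.075, 0.005, 0.017]), 'width': np.float64(1.0)} 0.0187
scene 403.8879814218814 274.9510463978127 205.79281874635683 [[-0.476, 0.88, 0.0, 0.252], [0.712, 0.386, -0.586, -0.353], [-0.516, -0.279, -0.81, 1.118], [0.0, 0.0, 0.0, 1.0]]
top 417.984471813993 281.35095346074695 210.24470481507095 [[-0.029, -0.999, -0.026, 0.027], [-0.993, 0.032, -0.113, 0.55], [0.113, 0.023, -0.993, 0.772], [0.0, 0.0, 0.0, 1.0]]
```

View pics/scene0.png

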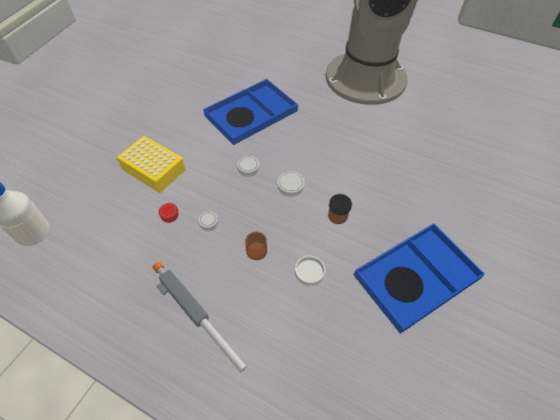

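View pics/top0.png

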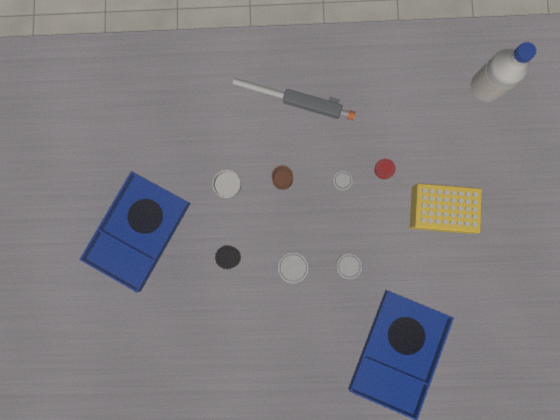

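The carrier we want is the left one in the top view (image left is +y), with its pad at about (145,216). Pixel positions in the top view:

| Object | Pixel |
|---|---|
| Large lidded dish | (293,268) |
| Medium dish | (349,266) |
| Small dish | (343,180) |
| Capped jar | (228,257) |
| Open dish | (227,184) |
| Open jar | (282,177) |
| Red decoy | (385,169) |

```bash
cat > h.py <<'E'
from plant import robot,capture,ticket
import cv2,numpy as np
from scipy.spatial.transform import Rotation as Ro
def ray(c,T,u,v,z):
    """pixel -> world xy on plane z; T = world_from_camera"""
    d=T[:3,:3]@[(u-c["cx"])/c["fx"],(v-c["cy"])/c["fy"],1]; o=T[:3,3]
    return (o+d*(z-o[2])/d[2])[:2]
def fixedcam(n):
    c=capture(n); return c,np.linalg.inv(c["camera_from_world"])
def wrist():
    s=robot.sense(); c=capture("wrist"); T=np.eye(4)
    T[:3,:3]=Ro.from_euler("xyz",s["ee_rot"]).as_matrix(); T[:3,3]=s["tcp_pos"]
    return c,T@c["tool_from_camera"]
def proj(c,T,p):
    q=np.linalg.inv(T)@np.append(p,1); return np.array([c["fx"]*q[0]/q[2]+c["cx"],c["fy"]*q[1]/q[2]+c["cy"]])
def rectify(c,T,ctr,z,half=.07,ppm=2000):
    """resample plane z around ctr to a metric picture; +x world up, +y world left"""
    n=int(2*half*ppm); r=(np.arange(n)-n/2+.5)/ppm
    X=ctr[0]-r[:,None]+0*r[None];Y=ctr[1]-r[None]+0*r[:,None]
    Ti=np.linalg.inv(T);P=np.stack([X,Y,z+0*X,1+0*X],-1)@Ti.T
    return cv2.remap(c["frame"][:,:,::-1].copy(),(c["fx"]*P[...,0]/P[...,2]+c["cx"]).astype(np.float32),(c["fy"]*P[...,1]/P[...,2]+c["cy"]).astype(np.float32),cv2.INTER_LINEAR)
def down(yaw): return [-np.pi/2,0,yaw]
E
python3 - <<'E'
from h import *
c,T=fixedcam("top")
for n,u,v,z in[("large",293,268,.018),("med",349,266,.018),("small",343,180,.018),("jar",228,257,.05),("odish",227,184,.016),("ojar",282,177,.04),("red",385,169,.018),("pad",145,216,.009),
 ("rimA",133,173,.022),("rimB",188,205,.022),("rimC",82,260,.022),("rimD",139,290,.022)]:
    p=ray(c,T,u,v,z);print(n,p.round(4),round(np.hypot(*p),3))
E
```

```text
large [ 0.4397 -0.0091] 0.44
med [ 0.4404 -0.1166] 0.456
small [ 0.608  -0.1127] 0.618
jar [0.4642 0.1111] 0.477
odish [0.6081 0.1162] 0.619
ojar [0.6138 0.0064] 0.614
red [ 0.6271 -0.1959] 0.657
pad [0.5503 0.282 ] 0.618
rimA [0.6355 0.3021] 0.704
rimB [0.5679 0.1926] 0.6
rimC [0.4668 0.4002] 0.615
rimD [0.4063 0.2879] 0.498
```

```bash
cat >> h.py <<'E'
def best_yaw(p,yaws):
    q0=robot.sense()["joint_pos"];b=None
    for y in yaws:
        q=robot.inverse_kinematics(list(p),down(y))
        if q is None: continue
        d=np.abs(np.array(q)-q0).max()
        if b is None or d<b[0]: b=(d,y)
    return b[1]
def hover(p,jaw):
    y=best_yaw(p,[jaw-np.pi,jaw,jaw+np.pi]); robot.reach(list(p),down(y)); return y
E
python3 - <<'E'
from h import *
ims=[]
for p,jaw,z in[((.43,-.01,.22),np.pi/2,.018),((.55,.28,.24),np.radians(-120.4+45),.009)]:
    t=robot.sense()["clock"];y=hover(p,jaw);c,T=wrist()
    print(y,robot.sense()["clock"]-t,robot.sense()["joint_pos"].round(2),T[:3,3].round(3),T[:3,2].round(2),c["fx"])
    ims.append(c["frame"][:,:,::-1])
    np.savez(f"w{len(ims)}.npz",T=T,**{k:c[k] for k in("frame","fx","fy","cx","cy")})
cv2.imwrite("pics/w1.png",cv2.resize(np.hstack(ims),(800,300),interpolation=cv2.INTER_AREA))
E
```

```text
4.71238898038469 2.2917 [ 0.55 -0.01 -0.62  1.98 -0.    1.16 -0.07] [0.431 0.065 0.395] [-0.   -0.3  -0.95] 357.5499780909391
-1.3159782560037245 1.25 [ 0.13  0.43 -0.91  1.55  0.35  1.34 -0.57] [0.532 0.352 0.415] [ 0.07 -0.29 -0.95] 357.5499780909391
```

View pics/w1.png

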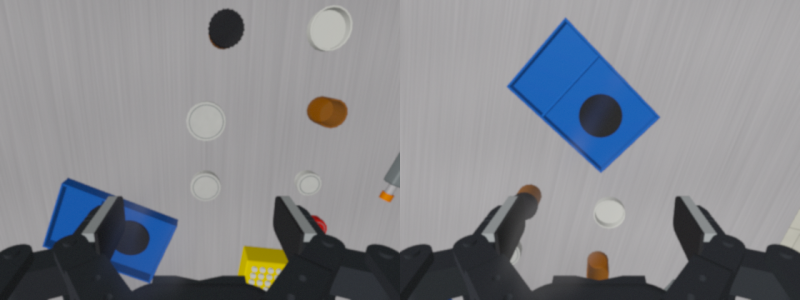

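The left view shows the large dish at (206,121), the medium dish at (205,186), the small dish at (308,183) and the jar at (226,28). The right view shows the whole target carrier, with its pad at (600,115). Next I'll fit these in metric rectified patches.

```bash
cat >> h.py <<'E'
def circ(im,R,ctr,half=.07,ppm=2000):
    """known-radius circle nearest the centre: best mean radial gradient over a grid"""
    g=cv2.GaussianBlur(im,(0,0),3).astype(np.float32).max(2) if 0 else cv2.GaussianBlur(cv2.cvtColor(im,cv2.COLOR_BGR2GRAY),(0,0),3).astype(np.float32)
    gx=cv2.Sobel(g,cv2.CV_32F,1,0);gy=cv2.Sobel(g,cv2.CV_32F,0,1)
    a=np.linspace(0,2*np.pi,180,endpoint=False);n=im.shape[0]/2;best=(0,)
    for dr in(-2,0,2):
      r=R*ppm+dr
      for dx in range(-40,41):
        for dy in range(-40,41):
          x=(n+dx+r*np.cos(a)).astype(int).clip(0,2*n-1).astype(int);y=(n+dy+r*np.sin(a)).astype(int).clip(0,2*n-1).astype(int)
          s=abs((gx[y,x]*np.cos(a)+gy[y,x]*np.sin(a)).mean())
          if s>best[0]:best=(s,dx,dy,r)
    s,dx,dy,r=best;cv2.circle(im,(int(n+dx),int(n+dy)),int(r),(0,255,0),1)
    return np.array([ctr[0]-dy/ppm,ctr[1]-dx/ppm]),s,r/ppm
E
python3 - <<'E'
from h import *
L=[]
for f in("w1","w2"):
    d=np.load(f+".npz");L.append(({k:d[k] for k in d.files},d["T"]))
top=fixedcam("top")
rows=[[],[]]
for n,p,R,z,i in[("large",(.44,-.009),.03,.018,0),("med",(.44,-.1166),.025,.018,0),("small",(.608,-.1127),.02,.018,0),("jar",(.4642,.111),.022,.05,0),("pad",(.55,.282),.035,.009,1)]:
    for k,(c,T) in enumerate((L[i],top)):
        im=rectify(c,T,p,z);q,s,r=circ(im,R,p);print(n,"wrist top".split()[k],q.round(4),round(float(s),1),r);rows[k].append(cv2.resize(im,(160,160)))
pics=np.vstack([np.hstack(r) for r in rows])
ctr=(.52,.297)
for k,(c,T) in enumerate((L[1],top)):
    im=rectify(c,T,ctr,.022,.14,1000);hsv=cv2.cvtColor(im,cv2.COLOR_BGR2HSV)
    m=cv2.inRange(hsv,(100,120,40),(130,255,255));cs,_=cv2.findContours(m,cv2.RETR_EXTERNAL,cv2.CHAIN_APPROX_NONE)
    b=cv2.minAreaRect(max(cs,key=cv2.contourArea));P=cv2.boxPoints(b)
    w=np.c_[ctr[0]+.14-P[:,1]/1000,ctr[1]+.14-P[:,0]/1000];print(w.round(4).tolist(),w.mean(0).round(4),b[1:])
    cv2.polylines(im,[P.astype(int)],True,(0,255,0),1);
    pics=np.vstack([pics,np.zeros((280,800,3),np.uint8)]) if k==0 else pics
    pics[320:,k*300:k*300+280]=im
cv2.imwrite("pics/rect.png",pics)
E
```

```text
large wrist [ 0.441 -0.008] 15.6 0.03
large top [ 0.4405 -0.0085] 17.0 0.03
med wrist [ 0.44   -0.1156] 15.7 0.025
med top [ 0.4405 -0.1166] 17.2 0.025
small wrist [ 0.608  -0.1117] 12.7 0.02
small top [ 0.608  -0.1117] 12.4 0.02
jar wrist [0.4642 0.1135] 97.9 0.022
jar top [0.4647 0.1125] 54.1 0.023
pad wrist [0.5515 0.2845] 32.0 0.035
pad top [0.5505 0.2825] 21.4 0.035
[[0.4699000120162964, 0.4083000123500824], [0.6407999992370605, 0.3086000084877014], [0.5752000212669373, 0.19609999656677246], [0.4041999876499176, 0.29580000042915344]] [0.5225 0.3022] ((130.28663635253906, 197.9492950439453), 30.25643539428711)
[[0.46950000524520874, 0.40619999170303345], [0.6399999856948853, 0.30730000138282776], [0.5727999806404114, 0.19140000641345978], [0.40230000019073486, 0.29030001163482666]] [0.5211 0.2988] ((134.00894165039062, 197.12652587890625), 30.101303100585938)
```

View pics/rect.png

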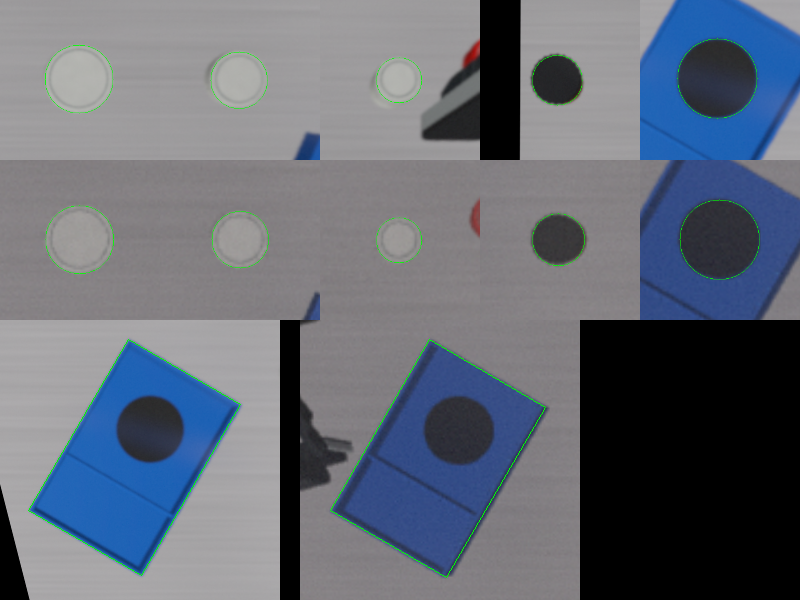

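The wrist and top fits agree to about 2 mm, and the pad centre agrees with the carrier frame. Now the large dish.

```bash
cat >> h.py <<'E'
PAD=np.array([.551,.2838]);CY=np.radians(-30.2);JAR=np.array([.5222,.301])-.065*np.array([np.cos(CY),np.sin(CY)])
def say(m): s=robot.sense();print(m,"t",round(float(s["clock"]),1),"tcp",s["tcp_pos"].round(4),"F",s["wrist_force"].round(1),"w",round(float(s["width"])*85,1))
def pick(p,jaw,z):
    hover((*p,z+.09),jaw); hit=robot.move_linear([*p,z],.1,max_force=8); say(f"down {hit}")
    robot.close(); say("closed")
    robot.move_linear([*p,z+.13],.2); say("lifted")
def place(p,jaws,zc,lo=.006):
    q=(*p,zc+.05)
    y=best_yaw(q,[j+k*np.pi for j in jaws for k in(-1,0,1)]); robot.reach([*p,zc+.06],down(y))
    robot.move_linear([*p,zc+.008],.1); hit=robot.move_linear([*p,zc-lo],.02,max_force=3); say(f"set {hit}")
    robot.release(); say("open")
def press(p,top):
    robot.move_linear([*p,top+.05],.2); robot.close()
    robot.move_linear([*p,top+.008],.12); hit=robot.move_linear([*p,top-.006],.015,max_force=3); say(f"press {hit} exp {top}")
    robot.dwell(.2);robot.move_linear([*p,top+.09],.2); robot.release()
DIAG=[CY+np.pi/4,CY-np.pi/4]
E
python3 - <<'E'
from h import *
pick((.4408,-.0082),np.pi/2,0.0)
place(PAD,DIAG,.009)
E
```

```text
down False t 6.1 tcp [ 4.414e-01 -8.100e-03  4.000e-04] F [-0.1  0.7 -0. ] w 85.4
closed t 6.8 tcp [ 0.4408 -0.0082 -0.    ] F [-0.4  0.1 -0.4] w 0.3
lifted t 7.7 tcp [ 0.4398 -0.0085  0.1291] F [-1.   0.1  0.2] w -0.0
set False t 10.4 tcp [0.551  0.2839 0.003 ] F [-0.4 -0.2 -0.2] w -0.2
open t 11.2 tcp [0.551  0.2838 0.003 ] F [-0.8  0.1  0.2] w 84.7
```

The fingers closed to 0, so the grasp missed. I need to look.

```bash
python3 - <<'E'
from h import *
robot.move_linear([*PAD,.15],.2)
hover((.43,-.01,.22),np.pi/2);c,T=wrist();ct,Tt=fixedcam("top")
cv2.imwrite("pics/w3.png",np.hstack([c["frame"],ct["frame"]])[::1,:,::-1][:, :1120]) 
i=cv2.resize(np.hstack([c["frame"],ct["frame"]])[:,:,::-1],(800,300),interpolation=cv2.INTER_AREA);cv2.imwrite("pics/w3.png",i);say("")
E
```

```text
t 13.4 tcp [ 0.4305 -0.0089  0.2202] F [-0.7  0.8 -0.3] w 84.9
```

View pics/w3.png

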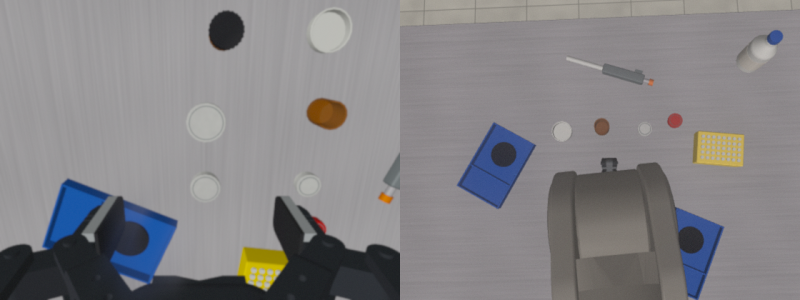

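```bash
python3 - <<'E'
from h import *
p=[.4408,-.0082]
hover((*p,.09),np.pi/2)
robot.close();robot.move_linear([*p,.04],.15);say("")
def crop():
    c,T=fixedcam("scene");t=robot.sense()["tcp_pos"];u=proj(c,T,t).astype(int);print(u)
    im=c["frame"][:,:,::-1].copy();cv2.circle(im,tuple(u),2,(0,0,255),-1)
    return cv2.resize(im[u[1]-60:u[1]+40,u[0]-65:u[0]+65],(390,300),interpolation=cv2.INTER_CUBIC)
a=crop();c,T=wrist();u=proj(c,T,robot.sense()["tcp_pos"]).astype(int);print(u)
robot.release();robot.move_linear([*p,.0],.1,max_force=8);say("");b=crop()
im=c["frame"][:,:,::-1].copy();cv2.circle(im,tuple(u),3,(0,0,255),-1)
cv2.imwrite("pics/t.png",np.vstack([np.hstack([a,b]),np.hstack([cv2.resize(im,(390,292)),0*cv2.resize(im,(390,292))])]))
E
```

```text
t 15.2 tcp [ 0.4409 -0.0077  0.0401] F [0.5 0.8 0.3] w 0.3
[291 174]
[278 249]
 t 16.6 tcp [ 4.409e-01 -7.900e-03  1.000e-04] F [ 0.4 -0.3 -0.7] w 84.8
[290 186]
```

View pics/t.png

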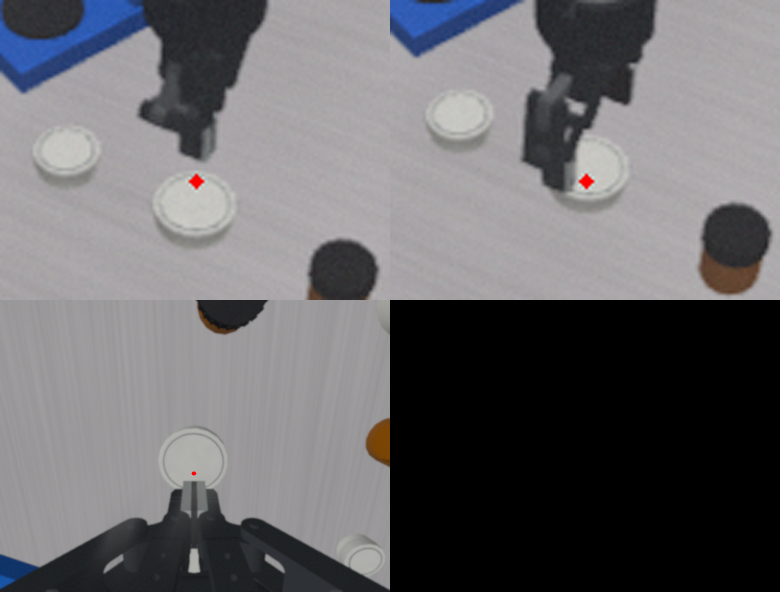

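The scene crop shows the shut fingertips about 20 mm above the reported TCP (marker at (196,181), tip at about (200,160)), and the wrist view agrees. That is why the fingers closed above the dish. I'll measure the true tip offset by touching the bare bench.

```bash
python3 - <<'E'
from h import *
robot.move_linear([.4408,-.0082,.04],.2);robot.move_linear([.4408,.053,.03],.2);robot.close()
robot.move_linear([.4408,.053,.004],.15)
print(robot.move_linear([.4408,.053,-.035],.02,max_force=3));say("bench")
robot.move_linear([.4408,.053,.05],.2);robot.release()
E
```

```text
True
bench t 20.3 tcp [ 0.4408  0.053  -0.033 ] F [-0.6 -0.2  4.9] w -0.2
```

The shut tips really sit about 33 mm behind the reported TCP, so I'll grasp with that offset.

```bash
python3 - <<'E'
from h import *
pick((.4408,-.0082),np.pi/2,-.028)
w=robot.sense()["width"]*85
i=[]
c,T=fixedcam("scene");cv2.imwrite("pics/g1.png",cv2.resize(c["frame"][60:270,150:430,::-1],(560,420)))
E
```

```text
down False t 23.0 tcp [ 0.4413 -0.0079 -0.0276] F [-0.4 -0.8  0.4] w 85.2
closed t 23.4 tcp [ 0.4413 -0.0084 -0.0269] F [-2.6 -0.6 11.8] w 56.6
lifted t 24.2 tcp [ 0.44   -0.0087  0.1013] F [ 0.4  0.1 -1.2] w 57.1
```

View pics/g1.png

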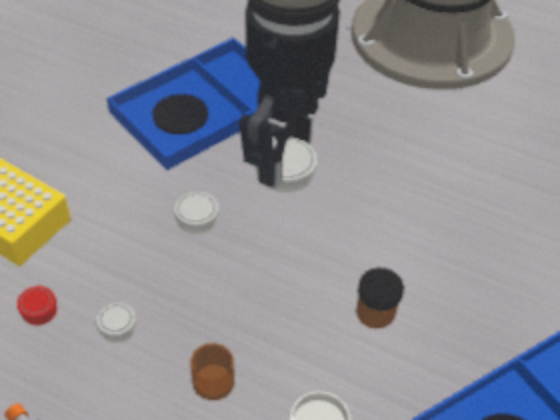

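Large dish held (width 57). The view shows it level between the fingers. Placing it now.

```bash
python3 - <<'E'
from h import *
place(PAD,DIAG,-.019)
press(PAD,-.002)
robot.reach([.45,-.02,.2],down(best_yaw((.45,-.02,.2),[np.pi/2,-np.pi/2,3*np.pi/2])))
c,T=fixedcam("top");im=rectify(c,T,PAD,.027,.07,3000);j=rectify(c,T,PAD,.027,.07,2000);print(circ(j,.03,PAD));k=rectify(c,T,PAD,.009,.07,2000);print(circ(k,.035,PAD))
cv2.imwrite("pics/p1.png",np.hstack([j,k]));say("")
E
```

```text
set True t 26.6 tcp [ 0.5514  0.284  -0.0177] F [-0.2 -0.3  4.3] w 56.6
open t 27.0 tcp [ 0.5507  0.2833 -0.0188] F [ 0.4 -0.3  1.6] w 84.8
press True exp -0.002 t 29.5 tcp [ 0.5509  0.2837 -0.0059] F [-0.   0.4  4.9] w -0.4
(array([0.5505, 0.2828]), np.float64(60.181986014500794), 0.03)
(array([0.5555, 0.2868]), np.float64(31.55195867896059), 0.034)
 t 32.4 tcp [ 0.4505 -0.0189  0.2002] F [-0.3  0.8  0.1] w 84.9
```

View pics/p1.png

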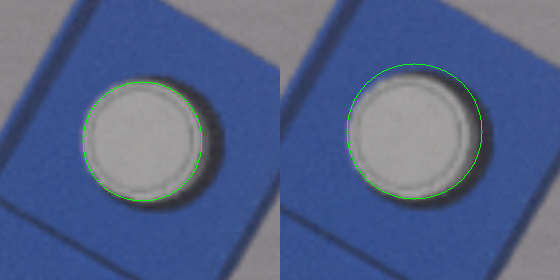

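The large dish lies on the pad, centred at (0.5505, 0.2828), against a pad estimate of (0.5505, 0.2825) from the same camera. The press confirmed the tip offset: −0.006 for a lid at 0.027. Medium next.

```bash
python3 - <<'E'
from h import *
P=PAD+[0,-.0003]
pick((.4403,-.1161),np.pi/2,-.027)
place(P,DIAG,0.0)
press(P,.012)
robot.reach([.55,-.08,.2],down(best_yaw((.55,-.08,.2),[np.pi/2,-np.pi/2,3*np.pi/2])))
c,T=fixedcam("top");j=rectify(c,T,PAD,.045,.07,2000);print(circ(j,.025,PAD));k=rectify(c,T,PAD,.027,.07,2000);print(circ(k,.03,PAD))
cv2.imwrite("pics/p2.png",np.hstack([j,k]));say("")
E
```

```text
down False t 34.2 tcp [ 0.4409 -0.1161 -0.0265] F [-0.2  0.1  1.3] w 84.8
closed t 34.7 tcp [ 0.4406 -0.1163 -0.0261] F [-1.9 -0.7  9.3] w 47.3
lifted t 35.5 tcp [ 0.4392 -0.1163  0.1021] F [-0.5 -0.2 -0.5] w 46.7
set True t 38.1 tcp [0.5513 0.2837 0.0011] F [ 0.  -1.4  4.5] w 47.3
open t 38.6 tcp [0.5507 0.283  0.    ] F [-0.2 -0.2  0.4] w 85.2
press True exp 0.012 t 40.9 tcp [0.5511 0.2835 0.0121] F [ 0.3 -0.7  4.1] w -0.2
(array([0.55  , 0.2823]), np.float64(37.47196593078281), 0.025)
(array([0.5505, 0.2828]), np.float64(62.48473091965171), 0.03)
 t 44.0 tcp [ 0.55   -0.0782  0.1998] F [ 0.4  0.3 -0.6] w 85.2
```

View pics/p2.png

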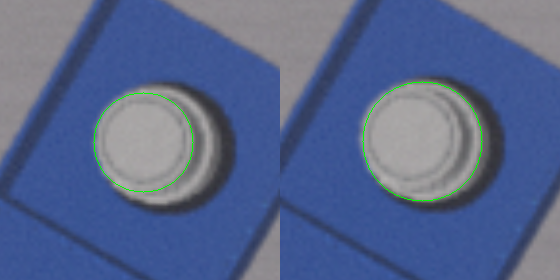

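Medium is centred to within 1 mm and its lid is flat (0.012, as predicted). Now the small dish, then the jar.

```bash
python3 - <<'E'
from h import *
P=PAD+[0,-.0003]
pick((.608,-.1117),np.pi/2,-.027)
assert robot.sense()["width"]*85>30
place(P,DIAG,.018)
press(P,.030)
J=(.4644,.1130)
robot.reach([*J,.15],down(best_yaw((*J,.15),[np.pi/2,-np.pi/2,3*np.pi/2])))
c,T=fixedcam("scene");cv2.imwrite("pics/p3.png",cv2.resize(c["frame"][150:360,280:560,::-1],(560,420)))
pick(J,np.pi/2,-.017)
assert robot.sense()["width"]*85>35
q=(*JAR,.11);robot.reach(list(q),down(best_yaw(q,[CY,CY+np.pi,CY-np.pi])))
c,T=wrist();cv2.imwrite("pics/j1.png",c["frame"][:,:,::-1]);say("")
E
```

```text
down False t 45.7 tcp [ 0.6087 -0.1115 -0.0264] F [0.  0.1 0.5] w 84.9
closed t 46.2 tcp [ 0.6086 -0.1117 -0.0262] F [-0.6 -0.6  5.2] w 37.2
lifted t 47.0 tcp [ 0.6068 -0.112   0.1017] F [ 0.2 -0.2 -0.1] w 36.7
set True t 49.6 tcp [0.5513 0.2837 0.0188] F [-0.3 -1.2  5. ] w 37.3
open t 50.1 tcp [0.5506 0.2831 0.0178] F [ 0.5  0.2 -0.5] w 84.8
press True exp 0.03 t 52.5 tcp [0.5511 0.2835 0.0301] F [-0.2 -0.3  4.2] w 0.2
down False t 56.4 tcp [ 0.465   0.1132 -0.0164] F [ 0.5  0.6 -1. ] w 85.3
closed t 56.8 tcp [ 0.4647  0.113  -0.0164] F [-1.8 -1.2  5.8] w 42.0
lifted t 57.6 tcp [0.4635 0.1123 0.112 ] F [ 0.2 -0.2 -1.5] w 42.5
 t 58.6 tcp [0.4668 0.3312 0.1091] F [ 0.5  0.7 -1.6] w 42.2
```

View pics/p3.png

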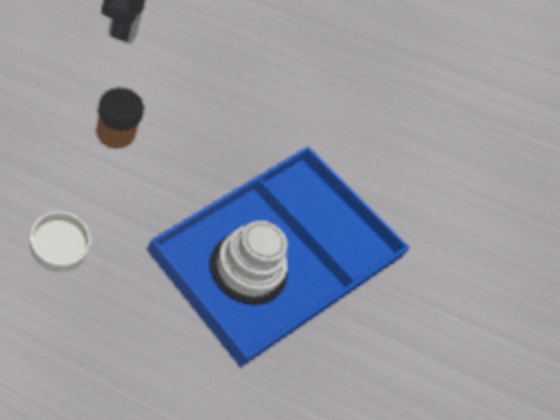

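View pics/j1.png

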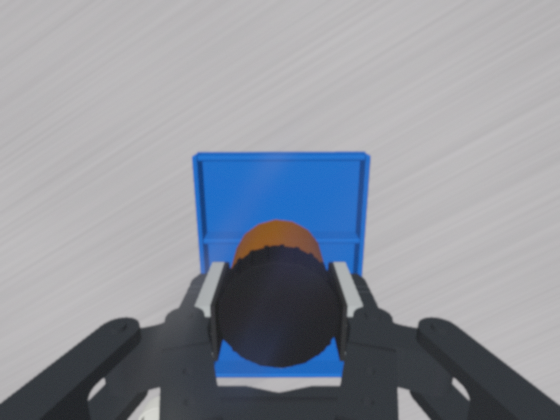

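The stack looks neat. Before lowering, I'll check the bay centre's projection: in this view the narrow bay spans columns 203–360 and rows 160–240.

```bash
python3 - <<'E'
from h import *
c,T=wrist();print(proj(c,T,[*JAR,.004]),proj(c,T,[*JAR,.022]),JAR, ray(c,T,281.5,199,.013))
E
```

```text
[281.00283001 194.29212227] [281.10125572 200.34182785] [0.46602214 0.3336963 ] [0.46745046 0.33326836]
```

The target falls on the bay's centre to about 2 mm. Lowering the jar.

```bash
python3 - <<'E'
from h import *
p=[*JAR]
robot.move_linear([*p,.0],.12);hit=robot.move_linear([*p,-.021],.02,max_force=3);say(f"set {hit}")
robot.release();robot.move_linear([*p,.14],.15)
robot.reach([.45,-.05,.25],down(best_yaw((.45,-.05,.25),[np.pi/2,-np.pi/2,3*np.pi/2])))
c,T=fixedcam("scene");d,T2=fixedcam("top")
cv2.imwrite("pics/f.png",np.hstack([cv2.resize(c["frame"][200:350,340:500,::-1],(400,375)),cv2.resize(d["frame"][150:300,60:220,::-1],(400,375))]))
for n,R,z,q in(("small",.02,.063,PAD),("med",.025,.045,PAD),("large",.03,.027,PAD),("jar",.022,.054,JAR)):print(n,circ(rectify(d,T2,q,z),R,q))
say("")
E
```

```text
set True t 60.4 tcp [ 0.466   0.3336 -0.0124] F [-0.7 -0.2  4.2] w 42.0
small (array([0.5505, 0.2833]), np.float64(33.618131429186086), 0.02)
med (array([0.5505, 0.2833]), np.float64(37.65101488016819), 0.026)
large (array([0.5505, 0.2823]), np.float64(55.2562186883317), 0.03)
jar (array([0.46352214, 0.3306963 ]), np.float64(18.952038786981245), 0.023)
 t 63.6 tcp [ 0.4501 -0.0485  0.2494] F [ 0.3 -0.2 -0.4] w 85.1
```

View pics/f.png

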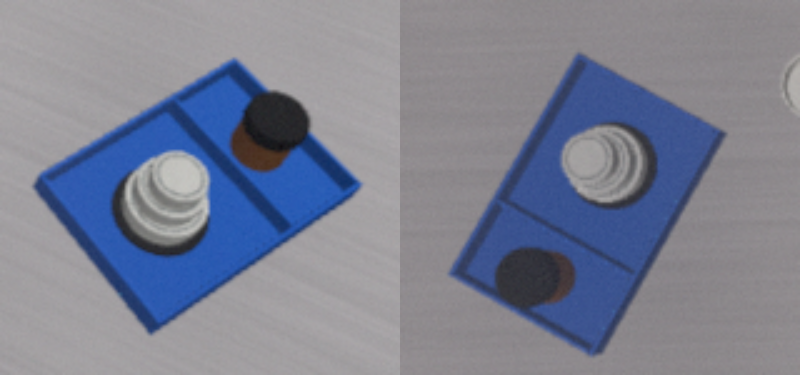

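The jar stands upright in the narrow bay and the dishes are stacked concentrically. The arm is clear, so I'm handing in.

```bash
python3 - <<'E'
from h import *
ticket.sign_off()
E
```

```text
the job is handed in; nothing more can be done
```

The carrier is packed and the job is handed in, at about 64 s of the 131 s allowed. The three dishes are stacked on the pad of the left-hand carrier, and the capped jar stands in its narrow bay.

- **Stack:** I went large, medium, small, letting go of each dish and pressing its lid with about 4–5 N before adding the next. Each press stopped within about 0.1 mm of the height expected for a flat lid; for the large dish this was judged with the corrected tip offset below. In the last top view the three centres agree within about 1 mm with each other and with the pad.
- **Jar:** It was set down on contact and looks upright in both final pictures. The last circle fit puts its cap about 4 mm from my target. That fit was weak (black cap on a dark background), but the jar is clearly inside the bay.
- **First grasp missed:** The fingers closed on nothing above the large dish and nothing moved. The shut fingertips turned out to be about 33 mm short of the reported TCP. I measured this by touching the bench, and the first lid press confirmed it.
- **Unexplained force:** Closing on the objects gave a brief upward force of 5–12 N. I did not find the cause, but it is well under the limits.
- **Left alone:** I did not touch the open dish, open jar, tip box, pipette or red look-alike. I did not take a final picture to check every one of them.

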